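# Make up the trolley-shoe kit tray

## Task

Make up the trolley-shoe kit in the grey tray: set the shoe holder that has its carbon fitted, the square-cornered rubber buffer block and the orange-handled scraper each flat in the nest shaped for it, and the template whose holes match the two dowels fully down over both of them. Leave the other template and the empty holder lying where they are on the counter.

Things in the scene. Friction and masses are not known exactly. Their poses are not given: they have to be found in the camera images.
- wide_template: Loose steel plate, 100 x 44 x 5 mm (x +-50, y -18 to 26), two 13 mm holes far apart near the ends at x = +-37, y = 0; +y edge has one notch 32 wide. Grip bridge over the middle: flat bar 26 along x, 12 thick in y, top 39 mm over the underside, bar 14 deep, on two legs; pinch across the 12. 0.22 kg. Origin midway between the holes on the underside, z up. Fits the dowels, either way round.
- narrow_template: Loose steel plate, 100 x 44 x 5 mm (x +-50, y -18 to 26), two 13 mm holes close to the grip at x = +-24, y = 0; +y edge has two notches 22 wide. Grip bridge over the middle: flat bar 26 along x, 12 thick in y, top 39 mm over the underside, bar 14 deep, on two legs; pinch across the 12. Origin midway between the holes on the underside, z up. Does not fit the dowels: the other template.
- carbon_holder: Loose bronze shoe holder with black grooved carbon filling its channel, 0.5 kg. 97 x 36 x 40 mm, x -48 (low pivot ear, 18 long, 16 wide) to +49; channel x -32 to +48, flat cheeks 36 apart outside, tops 36 high. Bolt heads 3 mm proud at x = -21 and 37: grip across the 36 (y) at x = +8, between them. Origin mid-length on the underside, z up.
- empty_holder: Loose bronze shoe holder like the other, same sizes and origin (96 x 36 x 36 mm), but empty: no carbon, the channel between its cheeks open down to a bronze floor 10 mm high. Look-alike.
- buffer_block: Loose grey rubber block, square corners, thin steel plate below: 52 (x) x 40 (y) x 36 mm high, 0.14 kg; grip across the 40. (A round waisted rubber bumper, 48 mm in diameter, also lies about: not this.) Origin centre of underside, z up.
- scraper: Loose stub scraper lying flat, x -56 to +56 mm: squared orange handle x -56 to +10, 24 wide, 24 high; steel ferrule; brass blade 30 wide, tip at +56, clear of the surface (10 to 14 mm up). 0.1 kg, balances near x = -3; grip the handle across its 24 (y) near x = -14. Origin mid-length on the underside, z up.
- dowel_nest: Nest with two steel dowels, 136 (x) x 84 (y) mm, fixed in the kit tray; origin centre of underside, 4 mm above the counter, z up. Flat top at 12 mm; dowels at x = +-37, y = 0, 9 mm diameter, 16 tall, tips tapered over the last 5. The template that fits lies flat on that top, origin over origin, x axes parallel (either way round).
- holder_nest: Nest with an oblong recess closed all round, 114 (x) x 54 (y) mm, floor 8 mm above the origin, lip 6 above the floor; takes the shoe holder lengthwise, either way round. Nest 136 (x) x 84 (y) mm, fixed in the kit tray; origin centre of underside, 4 mm above the counter, z up. 
- buffer_nest: Nest with a short recess in its middle, 70 (x) x 58 (y) mm, floor 8 mm above the origin, lip 6 above the floor; takes the buffer block, long side along x. Nest 136 (x) x 84 (y) mm, fixed in the kit tray; origin centre of underside, 4 mm above the counter, z up. The grey steel tray, 284 x 180 mm, rim 12 high, holds the four nests two by two, x axes alike, 138 (x) and 86 (y) between centres.
- scraper_nest: Nest with a straight trough 46 mm wide (y), open at both ends, along its whole x length, floor 8 mm above the origin, side lips 6 above the floor; takes the scraper lengthwise (either way round), not sticking out past the ends. Nest 136 (x) x 84 (y) mm, fixed in the kit tray; origin centre of underside, 4 mm above the counter, z up. Which nest sits in which corner of the tray varies.
Things that resemble listed ones, but are neither listed nor needed, are in the scene too. Leave any purple or red look-alike of the wide_template alone.

How it is judged:
At the end, for the whole second after the job is handed in: Released, at rest, level: wide-hole template flat on the dowel nest over both dowels (6 mm, 0.1 rad); carbon holder, buffer, scraper flat in their own nests (15 mm, scraper 16; height 3 mm; holder and scraper lengthwise, 0.35 rad); other template and empty holder within 30 mm of their start (horizontal distance between wide_template and dowel_nest below 0.006 m and z of wide_template in the frame of dowel_nest between 0.009 and 0.015 m and angle between the x axis of wide_template and the x axis of dowel_nest, either way round below 0.1 rad and linear speed of each of wide_template, carbon_holder, scraper, buffer_block below 0.02 m/s and angular speed of each of wide_template, carbon_holder, scraper, buffer_block below 0.2 rad/s and angle between each of wide_template, carbon_holder, scraper, buffer_block's own z axis and vertical below 0.08 rad and horizontal distance between carbon_holder and holder_nest below 0.015 m and z of carbon_holder in the frame of holder_nest between 0.005 and 0.011 m and angle between the x axis of carbon_holder and the x axis of holder_nest, either way round below 0.35 rad and horizontal distance between scraper and scraper_nest below 0.016 m and z of scraper in the frame of scraper_nest between 0.005 and 0.011 m and angle between the x axis of scraper and the x axis of scraper_nest, either way round below 0.35 rad and horizontal distance between buffer_block and buffer_nest below 0.015 m and z of buffer_block in the frame of buffer_nest between 0.005 and 0.011 m and distance of each of narrow_template, empty_holder from where it was at the start of the episode below 0.03 m); the robot touches nothing.
It fails at once if the template that does not fit the dowels is taken or pushed away (over 30 mm) (distance of narrow_template from where it was at the start of the episode above 0.03 m).
It fails at once if the empty holder is taken or pushed away (over 30 mm) (distance of empty_holder from where it was at the start of the episode above 0.03 m).
It also fails if it takes over 120 s, if anything falls off the work surface, if the arm or the gripper's body presses on something with over 40 N, if the wrist force passes 120 N, or if a joint passes its speed limit or range.

## Robot

A 6-joint arm with a two-finger parallel gripper is mounted at the origin on the work surface. World frame = base frame: x ahead of the robot, y to its left, z up, the work surface at z = 0. Lengths are in m, angles in rad, forces in N, time in s.
With the tool pointing down it reaches from about 0.35 to 0.975 m from the base axis. Payload 17.4 kg.
Tool frame: the origin (TCP) lies on the centre line of the jaws, within the pads' length; the fingertips stand 19 mm ahead of it and the grasp point (between the pads) is the TCP; z points along the fingers, y is the line along which they close (so a half turn about z gives the same grasp; the last joint's range is limited). The gripper opens to 85 mm and grips with 20 to 120 N. Pads are 22 mm wide; open, the fingers measure 114 mm over their backs; the gripper's body (76 mm by 85 mm) begins 54 mm behind the grasp point. The pads swing forward as they close: fully open they stand 13 mm farther back than shut.
Start: joints at [1.241, 0.116, 1.442, -0, 1.584, -0.038], TCP at [0.194, 0.646, 0.25] pointing down, gripper open.
Joint ranges: [-2.83, 2.83], [-0.83, 2.19], [0.07, 2.5], [-1.14, 4.28], [0.01, 3], [-2.97, 2.97]. Speed limits (rad/s): [1.89, 1.89, 2.22, 3.14, 3.14, 3.14].

## Interface

Orientations are given as a unit quaternion [w, x, y, z].
In Python, from cell import ctrl, viewer gives the robot as it stands.
- The arm moves only by the tool jog_arm, never from a script. Its argument "moves" is one flat list of numbers, 5 for each row, row after row: the opening in per cent of the stroke, from 0 (shut) to 100 (fully open), then the shift along the world's x, y, z in cm, then the turn about the world's z in degrees. In form: [claw, tx, ty, tz, twist, claw, tx, ty, tz, twist, ...]. A call has 1 to 20 rows; each row is the pose to reach, as a shift and turn from the pose commanded when the call began; what a row does not reach only later rows make up. A row lasts 1/8 s, in which the tool goes at most 62.5 mm and 10.7 degrees, less where a joint would pass 70% of its speed; a pose out of reach is approached as far as the arm can. A call with a gripper value outside its range is refused whole. The fingers move at their own pace and stop on an object; "squeeze" is the grip in N (left out, the last holds). Time passes only in rows, so rows that repeat a pose let the fingers close. It gives the time, the measured TCP pose, the force, the opening and the grip force at its end, in the units of the state.
- ctrl.read_state(): the state, without advancing time (a new reading comes with each control period).
- viewer.capture(name): name is "scene" or "top" or "wrist"; returns a dict with "pixels" (480x640x3 uint8, red, green, blue), "intrinsics" (3x3 intrinsics, pixels), "eye" and "attitude" of the camera in the world; the wrist camera has in their place "T_tool_cam" (4x4, takes a point from camera to tool coordinates, whose origin is the TCP and whose axes are the flange's). Camera axes: x right, y down, z forward; pixel columns grow to the right and rows downward; lengths in m; the calibration is good to about 2 mm. The wrist camera is an equidistant fisheye: a pixel r from the principal point sees the ray r / f radians off the axis. A picture is of the moment at which its call begins: read the wrist's pose just before it. There is no depth.
- ctrl.finish_job(): hands the job in; it is judged then, once.
The state is a dict: "time_s": time; "q": joint angles; "dq": joint speeds; "joint_efforts": joint torques, N m; "eef_pos": TCP position; "eef_rot": TCP orientation; "wrist_force": force on the tool from outside, world axes, zero at the start; "wrist_torque": the same for the moment, N m; "grip_width": finger opening in m; "gripper_force": force on a finger pad.
Only numpy, scipy, OpenCV 4.12 (cv2) and the standard library are available. Lean on these libraries where they do the work, as an engineer would, in place of code of your own. Each camera call takes 0.05 s, during which the arm holds its last target. There are 200 camera calls.

## Working session

There is one attempt and no reset: what is moved stays moved. The work goes in short steps, Python scripts to look and compute and a tool call to move; the robot and the scene stay as the last step left them, time stands still between calls to the robot, and variables do not carry over. Pictures are saved under pics/ and viewed, at most 14 in all, crops included, and the job is handed in when it is done.

Besides the shell and the picture viewer there is one more tool, called by a JSON object that holds its "api" and its "payload". jog_arm: Moves the arm, as the interface text tells. Its arguments: {"type":"object","properties":{"moves":{"type":"array","items":{"type":"number"}},"squeeze":{"type":"number"}},"required":["moves"]}

```bash
ls; mkdir -p pics
python3 - <<'E'
from cell import ctrl, viewer
import cv2,pickle
s=ctrl.read_state();print(s)
d={}
for n in("scene","top"):
    c=viewer.capture(n);d[n]=c
    cv2.imwrite(f"pics/{n}0.png",c["pixels"][:,:,::-1]);print(n,c["intrinsics"],c["eye"],c["attitude"])
pickle.dump(d,open("d0.pkl","wb"))
E
```

```text
pics
{'time_s': 0.0, 'q': array([ 1.24120909e+00,  1.16507825e-01,  1.44227007e+00, -1.37360192e-05,
        1.58403116e+00, -3.78049516e-02]), 'dq': array([-0.00131806,  0.00053599,  0.00073674, -0.00242122,  0.00174718,
        0.00022649]), 'joint_efforts': array([ 3.15569432e-04, -7.32029557e+01, -6.32453799e+01, -4.05949322e-06,
        6.78762459e-03, -2.44635322e-05]), 'eef_pos': array([0.19412843, 0.64629793, 0.24954446]), 'eef_rot': array([-1.04344901e-04,  1.45374223e-01,  9.89376554e-01, -5.99222371e-04]), 'wrist_force': array([0.35812762, 0.87869353, 0.32071903]), 'wrist_torque': array([-0.03386927,  0.01037062,  0.00044718]), 'gripper_force': 0.0, 'grip_width': 0.08540387459493609}
scene [[496.25488997   0.         315.9242912 ]
 [  0.         496.25488997 244.03494449]
 [  0.           0.           1.        ]] [1.20598975 0.21177758 0.91688011] [-0.2036888   0.56976413  0.7453952  -0.27976009]
top [[462.1730271    0.         318.88546093]
 [  0.         462.1730271  240.05208915]
 [  0.           0.           1.        ]] [ 0.39598866 -0.0185471   1.04633594] [ 0.03070918 -0.70239455  0.71085682 -0.01953003]
```

View pics/top0.png

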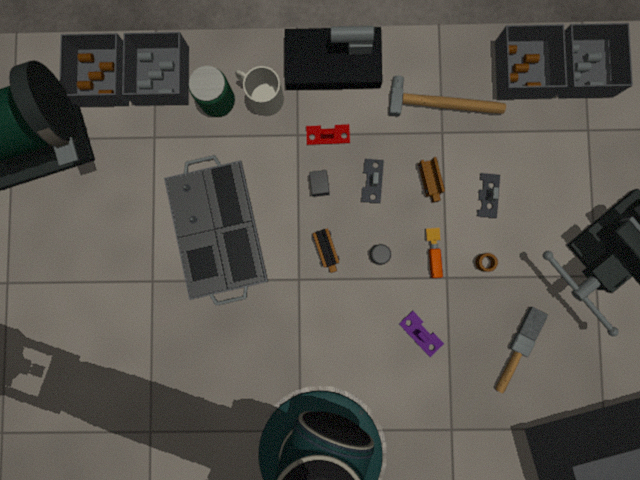

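View pics/scene0.png

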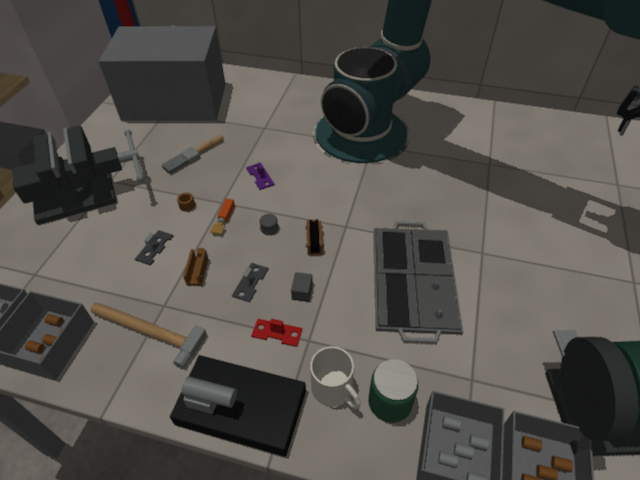

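```bash
cat > h.py <<'E'
import numpy as np,cv2
from scipy.spatial.transform import Rotation as R
def rot(q): return R.from_quat([q[1],q[2],q[3],q[0]]).as_matrix()
def w(c,u,v,z):
    "top/scene pixel -> world at height z"
    d=rot(c["attitude"])@np.linalg.inv(c["intrinsics"])@[u,v,1]
    e=np.array(c["eye"]); return e+d*(z-e[2])/d[2]
def proj(c,P):
    p=rot(c["attitude"]).T@(np.array(P)-c["eye"]); p=c["intrinsics"]@p; return p[:2]/p[2]
E
python3 - <<'E'
import pickle,cv2,numpy as np
from h import *
c=pickle.load(open("d0.pkl","rb"))["top"];im=c["pixels"][:,:,::-1]
a=cv2.resize(im[150:310,155:275],None,fx=3.75,fy=3.75,interpolation=3)
b=cv2.resize(im[120:290,295:515],None,fx=3.5,fy=3.5,interpolation=3)
a=cv2.convertScaleAbs(a,alpha=1.6);b=cv2.convertScaleAbs(b,alpha=1.6)
cv2.imwrite("pics/a.png",a);cv2.imwrite("pics/b.png",b);print(a.shape,b.shape)
E
```

```text
(600, 450, 3) (595, 770, 3)
```

View pics/a.png

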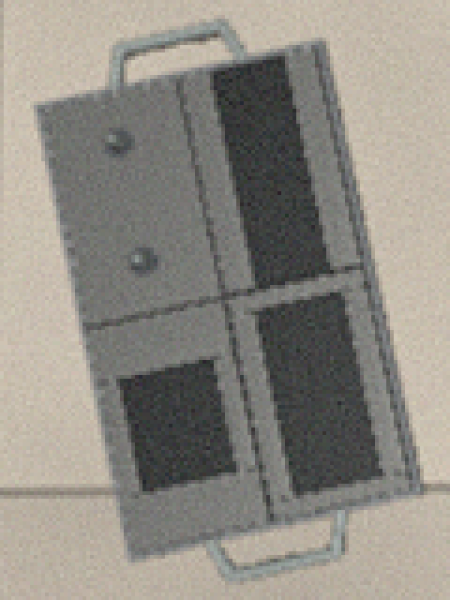

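View pics/b.png

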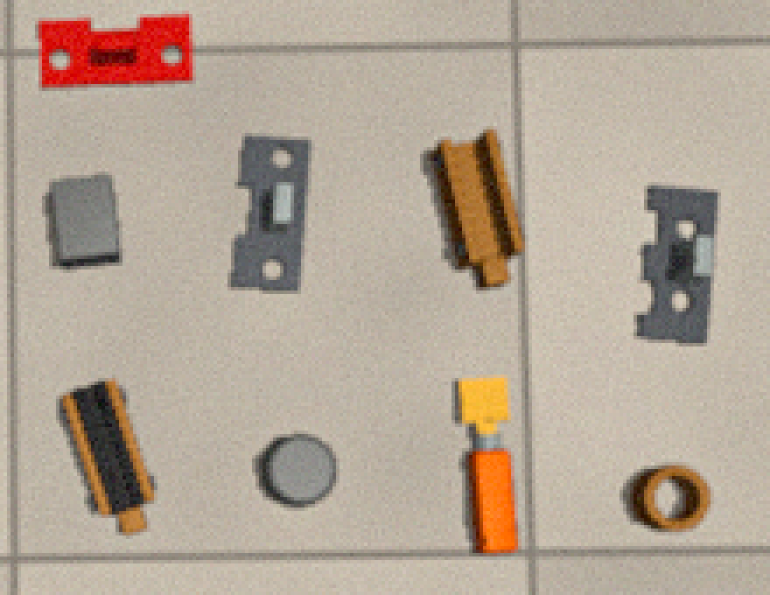

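Run:
```python
import pickle,numpy as np
from h import *
from scipy.optimize import least_squares
c=pickle.load(open("d0.pkl","rb"))["top"]
A=lambda x,y,z:w(c,155+(x+.5)/3.75-.5,150+(y+.5)/3.75-.5,z)
B=lambda x,y,z:w(c,295+(x+.5)/3.5-.5,120+(y+.5)/3.5-.5,z)
obs=[]
def add(l,x,y,z): obs.append((l,A(x,y,z)[:2]))
add((.069+.037,.043),118,140,.03);add((.069-.037,.043),143,260,.03)
for l,p in zip([(-.069+.057,-.043+.027),(-.069+.057,-.043-.027),(-.069-.057,-.043-.027),(-.069-.057,-.043+.027)],[(258,314),(343,295),(383,476),(294,494)]): add(l,*p,.018)
for l,p in zip([(-.034,.072),(-.034,.014),(-.104,.014),(-.104,.072)],[(120,378),(212,359),(237,470),(142,491)]): add(l,*p,.018)
L=np.array([o[0] for o in obs]);W=np.array([o[1] for o in obs])
def f(p): 
    C,S=np.cos(p[2]),np.sin(p[2]); return (L@np.array([[C,S],[-S,C]])+p[:2]-W)
r=least_squares(lambda p:f(p).ravel(),[.4,.2,.2]);p=r.x;print("tray",p,np.degrees(p[2]));print((f(p)*1000).round(1))
C,S=np.cos(p[2]),np.sin(p[2])
for n,l in dict(dowel=(.069,.043),scr=(.069,-.043),buf=(-.069,.043),hol=(-.069,-.043)).items(): print(n,(np.array(l)@np.array([[C,S],[-S,C]])+p[:2]).round(4))
h1,h2=B(283,158,.005),B(272,269,.005);print("wide",((h1+h2)/2).round(4),np.degrees(np.arctan2(*(h1-h2)[1::-1])),np.linalg.norm(h1-h2))
def box(n,pts,z):
    P=np.array([B(*q,z)[:2] for q in pts]);d=P[0]+P[1]-P[2]-P[3];print(n,P.mean(0).round(4),np.degrees(np.arctan2(d[1],d[0])).round(1),np.linalg.norm(d)/2)
box("buf",[(54,178),(112,175),(119,249),(59,254)],.036)
box("carbon",[(62,398),(116,381),(154,495),(98,514)],.036)  # cheeks centre = x+8
box("scrhandle",[(469,451),(512,449),(516,549),(478,551)],.024)
box("blade",[(459,379),(508,379),(508,419),(460,421)],.012)
```

```text
tray [0.49734291 0.22992153 0.2006432 ] 11.496008294242232
[[ 1.6  0.8]
 [ 1.2  1.6]
 [ 1.8  0.8]
 [ 1.8 -1.2]
 [-1.8 -0.1]
 [-2.5 -0.1]
 [-0.   0.2]
 [ 0.8 -1.6]
 [-1.5 -0.3]
 [-1.3 -0.1]]
dowel [0.5564 0.2858]
scr [0.5735 0.2015]
buf [0.4212 0.2583]
hol [0.4383 0.174 ]
wide [ 0.6043 -0.1293  0.005 ] -6.717225053980014 0.07340110249070447
buf [ 0.5995 -0.0052] 3.9 0.04811903336696781
carbon [ 0.4519 -0.0169] 17.1 0.07564539732025365
scrhandle [ 0.4162 -0.2594] 2.0 0.06290501147715549
blade [ 0.4806 -0.2577] -1.0 0.02629797109942958
```

{"api": "jog_arm", "payload": {"moves": [100,40.5,-65.1,-10,20.6,100,40.5,-65.1,-10,20.6,100,40.5,-65.1,-10,20.6,100,40.5,-65.1,-10,20.6,100,40.5,-65.1,-10,20.6,100,40.5,-65.1,-10,20.6,100,40.5,-65.1,-10,20.6,100,40.5,-65.1,-10,20.6,100,40.5,-65.1,-10,20.6,100,40.5,-65.1,-10,20.6,100,40.5,-65.1,-10,20.6,100,40.5,-65.1,-10,20.6,100,40.5,-65.1,-10,20.6,100,40.5,-65.1,-10,20.6,100,40.5,-65.1,-10,20.6,100,40.5,-65.1,-10,20.6,100,40.5,-65.1,-10,20.6], "squeeze": 40}}

```text
time_s: 2.22
eef_pos: [0.599, -0.0037, 0.1507]
eef_rot: [0.0, -0.034, 0.999, -0.0]
wrist_force: [-0.9, -0.9, 0.9]
grip_width: 0.0858
gripper_force: 0.0
```

```bash
cat >> h.py <<'E'
def grab(name):
    from cell import ctrl,viewer
    import pickle
    s=ctrl.read_state();c=viewer.capture("wrist");T=np.eye(4);T[:3,:3]=rot(s["eef_rot"]);T[:3,3]=s["eef_pos"]
    c["T"]=T@np.array(c["T_tool_cam"]);pickle.dump(c,open(name+".pkl","wb"));cv2.imwrite(f"pics/{name}.png",cv2.convertScaleAbs(c["pixels"][:,:,::-1],alpha=1.5));return c
def ww(c,u,v,z):
    "wrist pixel -> world at height z (equidistant)"
    K=c["intrinsics"];a=(u-K[0][2])/K[0][0];b=(v-K[1][2])/K[1][1];t=np.hypot(a,b)
    d=c["T"][:3,:3]@[np.sin(t)*a/t,np.sin(t)*b/t,np.cos(t)];e=c["T"][:3,3]
    return e+d*(z-e[2])/d[2]
def wp(c,P):
    p=np.linalg.inv(c["T"])@np.append(P,1);n=np.hypot(p[0],p[1]);t=np.arctan2(n,p[2]);K=c["intrinsics"]
    return np.array([K[0][0]*t*p[0]/n+K[0][2],K[1][1]*t*p[1]/n+K[1][2]])
E
python3 -c "
from h import *
c=grab('w1');print(c['intrinsics'],c['T_tool_cam'])
print(wp(c,[.5995,-.0052,.036]),wp(c,[.6043,-.1293,.005]),wp(c,[.4519,-.0169,.036]))"
```

```text
[[371.64829954   0.         318.34310146]
 [  0.         371.64829954 236.01048274]
 [  0.           0.           1.        ]] [[ 3.62095442e-04 -9.62546748e-01 -2.71115522e-01  6.86773438e-02]
 [ 9.99999336e-01  5.19218825e-05  1.15123605e-03  1.00386887e-03]
 [-1.09404168e-03 -2.71115759e-01  9.62546128e-01 -1.23789477e-01]
 [ 0.00000000e+00  0.00000000e+00  0.00000000e+00  1.00000000e+00]]
[314.11980582 238.64152681] [158.60852526 223.07572182] [311.61921253  14.9767404 ]
```

View pics/w1.png

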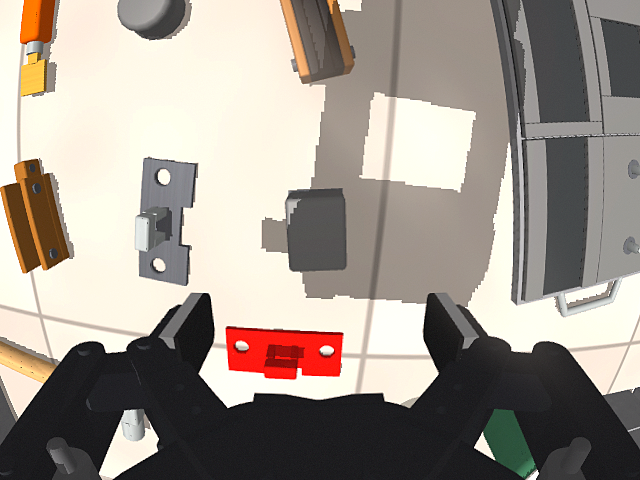

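```bash
python3 -c "
from h import *
import pickle
c=pickle.load(open('w1.pkl','rb'))
for n,u,v,z in [('blk',317,232,.036),('h1',163,177,.005),('h2',159.5,265,.005),('bar',142,234,.039),('d1',633,169,.03),('d2',631,245,.03)]: print(n,ww(c,u,v,z).round(4))"
```

```text
blk [ 0.5948 -0.0036  0.036 ]
h1 [ 0.5673 -0.1245  0.005 ]
h2 [ 0.64   -0.1307  0.005 ]
bar [ 0.6038 -0.1278  0.039 ]
d1 [0.52   0.2661 0.03  ]
d2 [0.588  0.2846 0.03  ]
```

{"api": "jog_arm", "payload": {"moves": [100,-0.3,0,-6,0,100,-0.3,0,-10,0,100,-0.3,0,-12,0,100,-0.3,0,-12,0,100,-0.3,0,-12,0,30,-0.3,0,-12,0,30,-0.3,0,-12,0,30,-0.3,0,-12,0,30,-0.3,0,-12,0,30,-0.3,0,-12,0,30,-0.3,0,-12,0,30,-0.3,0,-12,0,30,-0.3,0,-12,0,30,-0.3,0,-8,0,30,-0.3,0,-3,0,30,-0.3,0,-1,0,30,-0.3,0,-1,0]}}

```text
time_s: 4.4
eef_pos: [0.5966, -0.0045, 0.1411]
eef_rot: [0.001, -0.034, 0.999, -0.0]
wrist_force: [0.7, -0.3, -2.1]
grip_width: 0.0395
gripper_force: 41.0
```

{"api": "jog_arm", "payload": {"moves": [30,-17.5,26.3,0,7.6,30,-17.5,26.3,0,7.6,30,-17.5,26.3,0,7.6,30,-17.5,26.3,0,7.6,30,-17.5,26.3,0,7.6,30,-17.5,26.3,0,7.6,30,-17.5,26.3,0,7.6,30,-17.5,26.3,0,7.6,30,-17.5,26.3,0,7.6,30,-17.5,26.3,0,7.6]}}

```text
time_s: 5.65
eef_pos: [0.4216, 0.2579, 0.1402]
eef_rot: [-0.0, -0.099, 0.995, -0.0]
wrist_force: [0.1, 1.2, -1.2]
grip_width: 0.0395
gripper_force: 41.1
```

```bash
python3 -c "
from h import *
c=grab('w2')"
```

```text
(no output)
```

View pics/w2.png

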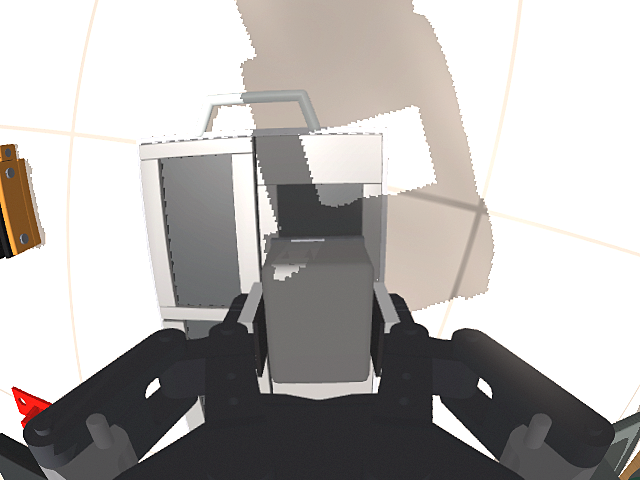

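```bash
python3 -c "
from h import *
import pickle
c=pickle.load(open('w2.pkl','rb'))
C,S=np.cos(.2006),np.sin(.2006);M=np.array([[C,-S],[S,C]])
for n,o,pts in [('buf',(.4212,.2583),[((277,184),(-.035,-.029)),((364,182),(-.035,.029))]),('hol',(.4383,.174),[((162,155),(-.057,-.027)),((234,153),(-.057,.027)),((242,305),(.057,.027)),((177,306),(.057,-.027))])]:
  for p,l in pts: print(n,wp(c,np.append(M@l+o,.018)).round(0),p,((ww(c,*p,.018)[:2]-M@l-o)@M*1000).round(1))"
```

```text
buf [274. 184.] (277, 184) [-0.1  2.2]
buf [360. 184.] (364, 182) [-1.4  2.4]
hol [156. 156.] (162, 155) [-0.8  4.8]
hol [229. 153.] (234, 153) [0.4 3.5]
hol [239. 308.] (242, 305) [-2.5  2.9]
hol [172. 305.] (177, 306) [0.3 4.1]
```

{"api": "jog_arm", "payload": {"moves": [30,0,0.2,-5,0,30,0,0.2,-8,0,30,0,0.2,-9,0,30,0,0.2,-9.7,0,30,0,0.2,-9.7,0,30,0,0.2,-9.7,0,70,0,0.2,-9.7,0,70,0,0.2,-9.7,0,70,0,0.2,-9.7,0,70,0,0.2,-9.7,0,70,0,0.2,-6,0,70,0,0.2,-1,0,100,3,-27.5,0,5.6,100,3,-27.5,0,5.6,100,3,-27.5,0,5.6,100,3,-27.5,0,5.6,100,3,-27.5,0,5.6,100,3,-27.5,0,5.6,100,3,-27.5,0,5.6]}}

```text
time_s: 8.07
eef_pos: [0.4511, -0.0161, 0.1402]
eef_rot: [-0.0, -0.148, 0.989, 0.0]
wrist_force: [0.3, -0.0, -0.4]
grip_width: 0.0853
gripper_force: 0.0
```

```bash
python3 -c "
from h import *
c=grab('w3');print(wp(c,[.4519,-.0169,.036]))"
```

```text
[314.88106024 243.08876401]
```

View pics/w3.png

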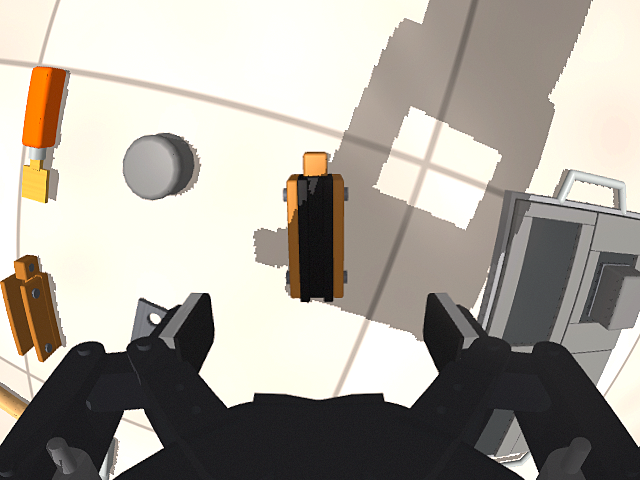

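{"api": "jog_arm", "payload": {"moves": [100,-0.4,-0.1,-5,0,100,-0.4,-0.1,-9,0,100,-0.4,-0.1,-11,0,100,-0.4,-0.1,-11,0,100,-0.4,-0.1,-11,0,20,-0.4,-0.1,-11,0,20,-0.4,-0.1,-11,0,20,-0.4,-0.1,-11,0,20,-0.4,-0.1,-11,0,20,-0.4,-0.1,-11,0,20,-0.4,-0.1,-11,0,20,-0.4,-0.1,-11,0,20,-0.4,-0.1,-11,0,20,-0.4,-0.1,-11,0,20,-0.4,-0.1,-7,0,20,-0.4,-0.1,-2,0,20,-0.4,-0.1,0,0,20,-0.4,-0.1,0,0], "squeeze": 70}}

```text
time_s: 10.38
eef_pos: [0.4474, -0.0176, 0.1403]
eef_rot: [0.001, -0.148, 0.989, -0.0]
wrist_force: [-0.8, -0.6, -6.9]
grip_width: 0.0349
gripper_force: 72.8
```

{"api": "jog_arm", "payload": {"moves": [20,-0.2,19.6,0,-5.5,20,-0.2,19.6,0,-5.5,20,-0.2,19.6,0,-5.5,20,-0.2,19.6,0,-5.5,20,-0.2,19.6,0,-5.5,20,-0.2,19.6,0,-5.5,20,-0.2,19.6,-5,-5.5,20,-0.2,19.6,-8,-5.5,20,-0.2,19.6,-9,-5.5,20,-0.2,19.6,-9.7,-5.5,20,-0.2,19.6,-9.7,-5.5,20,-0.2,19.6,-9.7,-5.5]}}

```text
time_s: 11.88
eef_pos: [0.4457, 0.1786, 0.0443]
eef_rot: [0.001, -0.101, 0.995, 0.0]
wrist_force: [0.2, 0.3, -6.0]
grip_width: 0.0346
gripper_force: 73.6
```

{"api": "jog_arm", "payload": {"moves": [20,0,0,-0.1,0,20,0,0,-0.1,0,60,0,0,-0.1,0,60,0,0,-0.1,0,60,0,0,-0.1,0,60,0,0,-0.1,0,60,0,0,5,0,80,0,0,9.7,0,80,-2.4,-43.8,9.7,-10,80,-2.4,-43.8,9.7,-10,80,-2.4,-43.8,9.7,-10,80,-2.4,-43.8,9.7,-10,80,-2.4,-43.8,9.7,-10,80,-2.4,-43.8,9.7,-10,80,-2.4,-43.8,9.7,-10,80,-2.4,-43.8,9.7,-10,80,-2.4,-43.8,9.7,-10,80,-2.4,-43.8,9.7,-10,80,-2.4,-43.8,9.7,-10]}}

```text
time_s: 14.25
eef_pos: [0.4215, -0.2586, 0.1405]
eef_rot: [0.0, -0.015, 1.0, -0.0]
wrist_force: [0.2, 0.3, 0.6]
grip_width: 0.0683
gripper_force: 0.0
```

Run:
```python
from h import *
c=grab('w4')
from cell import viewer
import pickle
t=viewer.capture("top");pickle.dump(t,open("t1.pkl","wb"))
im=c["pixels"].astype(int);m=((im[:,:,0]>150)&(im[:,:,1]<im[:,:,0]*.6)&(im[:,:,2]<80)).astype(np.uint8)
n,l,s,ce=cv2.connectedComponentsWithStats(m);k=[i for i in range(1,n) if s[i,4]>200];print([(s[i],ce[i]) for i in k])
a=cv2.resize(t["pixels"][150:310,155:275,::-1],None,fx=3.75,fy=3.75,interpolation=3)
b=cv2.convertScaleAbs(c["pixels"][:,:,::-1],alpha=1.3)
cv2.imwrite("pics/w4b.png",np.hstack([cv2.resize(b,(480,360)),cv2.resize(cv2.convertScaleAbs(a,alpha=1.6),(270,360))]))
```

```text
[(array([295, 179,  19,  25, 253], dtype=int32), array([300.96047431, 188.05533597]))]
```

View pics/w4b.png

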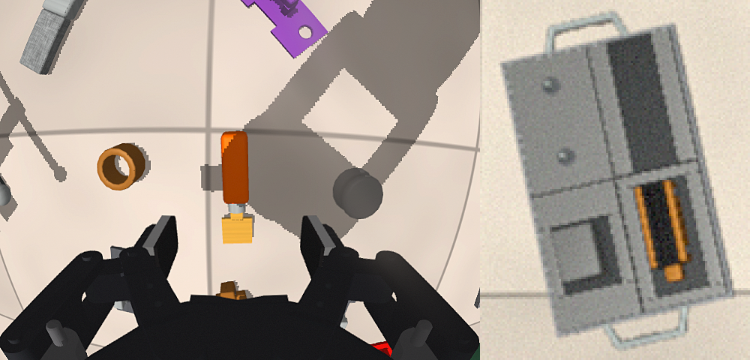

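Run:
```python
from h import *
import pickle
c=pickle.load(open('w4.pkl','rb'));t=pickle.load(open('t1.pkl','rb'))
print(ww(c,313,180,.024),ww(c,313,269,.024),ww(c,316,290,.014),ww(c,316,324,.014))
A=lambda x,y,z:w(t,155+(x-481)/270*120,150+y/360*160,z)
P=np.array([A(*p,.048)[:2] for p in [(636,188),(672,180),(688,262),(652,269)]]);print(P,P.mean(0))
print(A(674,272,.03))
a=cv2.resize(t["pixels"][225:305,205:275,::-1],None,fx=7,fy=7,interpolation=3);cv2.imwrite("pics/a2.png",cv2.convertScaleAbs(a,alpha=1.6))
```

```text
[ 0.38278512 -0.26191956  0.024     ] [ 0.44420449 -0.26032354  0.024     ] [ 0.46450109 -0.25774392  0.014     ] [ 0.49320311 -0.25696441  0.014     ]
[[0.48391484 0.20333517]
 [0.49123084 0.16843772]
 [0.41189134 0.15295623]
 [0.40557614 0.18765141]] [0.44815329 0.17809513]
[0.40257205 0.16977917 0.03      ]
```

View pics/a2.png

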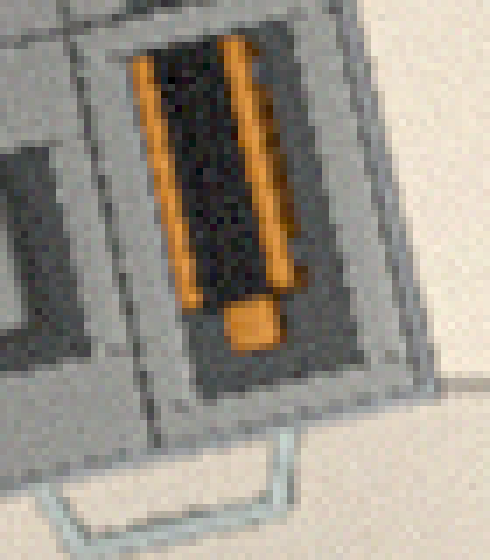

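{"api": "jog_arm", "payload": {"moves": [80,0.1,-0.2,-5,0.8,80,0.1,-0.2,-9,0.8,80,0.1,-0.2,-11.3,0.8,80,0.1,-0.2,-11.3,0.8,80,0.1,-0.2,-11.3,0.8,5,0.1,-0.2,-11.3,0.8,5,0.1,-0.2,-11.3,0.8,5,0.1,-0.2,-11.3,0.8,5,0.1,-0.2,-11.3,0.8,5,0.1,-0.2,-11.3,0.8,5,0.1,-0.2,-11.3,0.8,5,0.1,-0.2,-11.3,0.8,5,0.1,-0.2,-11.3,0.8,5,0.1,-0.2,-11.3,0.8,5,0.1,-0.2,-7,0.8,5,0.1,-0.2,-2,0.8,5,0.1,-0.2,0,0.8,5,0.1,-0.2,0,0.8], "squeeze": 40}}

```text
time_s: 16.6
eef_pos: [0.4225, -0.2617, 0.1411]
eef_rot: [0.001, -0.021, 1.0, -0.001]
wrist_force: [-0.0, -0.5, -3.1]
grip_width: 0.0228
gripper_force: 39.7
```

{"api": "jog_arm", "payload": {"moves": [5,13.6,46.2,0,9,5,13.6,46.2,0,9,5,13.6,46.2,0,9,5,13.6,46.2,0,9,5,13.6,46.2,0,9,5,13.6,46.2,0,9,5,13.6,46.2,0,9,5,13.6,46.2,0,9,5,13.6,46.2,0,9,5,13.6,46.2,0,9,5,13.6,46.2,0,9]}}

```text
time_s: 17.98
eef_pos: [0.5579, 0.1995, 0.1396]
eef_rot: [-0.0, -0.099, 0.995, -0.0]
wrist_force: [-0.5, 0.1, -1.1]
grip_width: 0.0229
gripper_force: 39.8
```

```bash
python3 -c "
from h import *
c=grab('w5')"
```

```text
(no output)
```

View pics/w5.png

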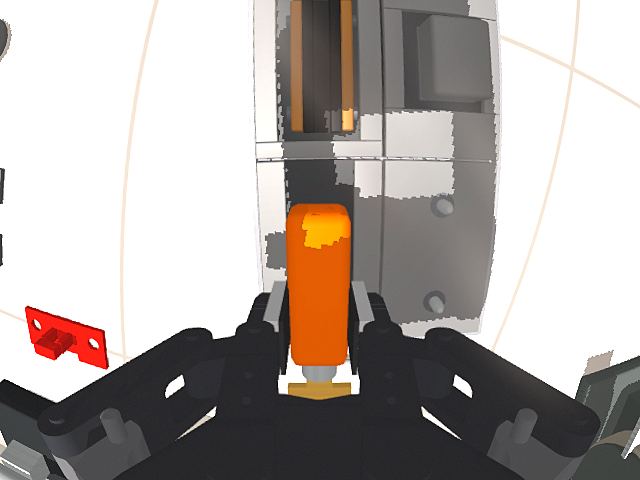

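Run:
```python
from h import *
import pickle
c=pickle.load(open('w5.pkl','rb'))
d1,d2=ww(c,446.5,209,.031),ww(c,437,305.5,.031);v=d2-d1;print(d1,d2,(d1+d2)/2,np.linalg.norm(v),np.degrees(np.arctan2(v[1],v[0])))
a,b=ww(c,289,165,.018),ww(c,355,165,.018);C,S=np.cos(.2006),np.sin(.2006)
print([(((p[:2]-[.5735,.2015])@[[C,-S],[S,C]])*1e3).round(1) for p in(a,b)])
im=c["pixels"][170:330,400:500,::-1];cv2.imwrite("pics/dow.png",cv2.convertScaleAbs(cv2.resize(im,None,fx=3.7,fy=3.7,interpolation=3),alpha=1.2))
```

```text
[0.51956999 0.27984684 0.031     ] [0.58876599 0.2941794  0.031     ] [0.55416799 0.28701312 0.031     ] 0.0706647636899216 11.70219557039477
[array([-63.9, -16.9]), array([-63.9,  26.7])]
```

View pics/dow.png

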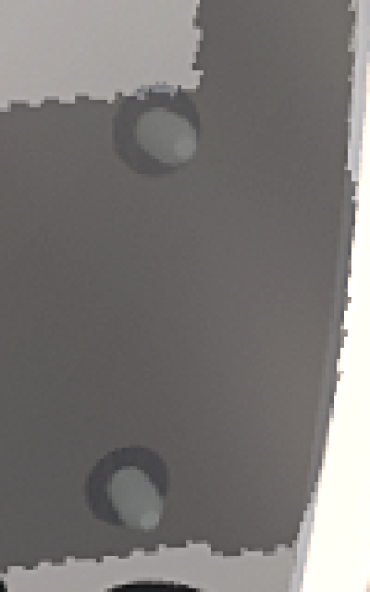

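Run:
```python
from h import *
import pickle
c=pickle.load(open('w5.pkl','rb'))
for z,p,q in[(.016,(156,131),(127,485)),(.032,(182,147),(150,520))]:
    f=lambda p:ww(c,400+(p[0]+.5)/3.7-.5,170+(p[1]+.5)/3.7-.5,z)
    d1,d2=f(p),f(q);v=d2-d1;print((d1+d2)/2,np.linalg.norm(v),np.degrees(np.arctan2(v[1],v[0])))
```

```text
[0.55551208 0.28944069 0.016     ] 0.07380999538645563 12.319097937257347
[0.55546751 0.28927443 0.032     ] 0.07408484829538142 12.677016097473919
```

{"api": "jog_arm", "payload": {"moves": [5,0.2,0.3,-5,0.9,5,0.2,0.3,-8,0.9,5,0.2,0.3,-9.5,0.9,5,0.2,0.3,-10.1,0.9,5,0.2,0.3,-10.1,0.9,5,0.2,0.3,-10.1,0.9,60,0.2,0.3,-10.1,0.9,60,0.2,0.3,-10.1,0.9,60,0.2,0.3,-10.1,0.9,60,0.2,0.3,-10.1,0.9,60,0.2,0.3,-5,0.9,60,0.2,0.3,0,0.9,60,4.6,-32.8,0,-16.3,60,4.6,-32.8,0,-16.3,60,4.6,-32.8,0,-16.3,60,4.6,-32.8,0,-16.3,60,4.6,-32.8,0,-16.3,60,4.6,-32.8,0,-16.3,60,4.6,-32.8,0,-16.3,60,4.6,-32.8,0,-16.3]}}

```text
time_s: 20.52
eef_pos: [0.6042, -0.1264, 0.1402]
eef_rot: [-0.0, 0.043, 0.999, 0.0]
wrist_force: [0.1, -0.4, -0.2]
grip_width: 0.0516
gripper_force: 0.0
```

Run:
```python
from h import *
c=grab('w6')
from cell import viewer
t=viewer.capture("top")
a=cv2.resize(t["pixels"][150:310,155:275,::-1],None,fx=3,fy=3,interpolation=3)
b=cv2.convertScaleAbs(c["pixels"][100:340,200:440,::-1],alpha=1.)
cv2.imwrite("pics/w6b.png",np.hstack([cv2.resize(b,(430,430)),cv2.resize(cv2.convertScaleAbs(a,alpha=1.6),(322,430))]))
```

```text
(no output)
```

View pics/w6b.png

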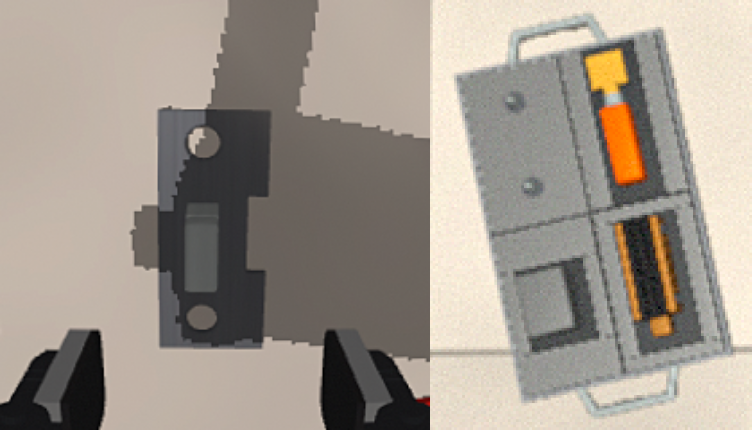

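Run:
```python
from h import *
import pickle
c=pickle.load(open('w6.pkl','rb'));k=430/240
f=lambda x,y,z:ww(c,200+(x+.5)/k-.5,100+(y+.5)/k-.5,z)
d1,d2=f(203,141,.005),f(202,317,.005);v=d2-d1;print((d1+d2)/2,np.linalg.norm(v),np.degrees(np.arctan2(v[1],v[0])))
print(f(202,253,.039)) # bar top: front face 219..291 approx
```

```text
[ 0.60295244 -0.12896538  0.005     ] 0.073508409221325 -5.3893058379301495
[ 0.60172055 -0.12855423  0.039     ]
```

{"api": "jog_arm", "payload": {"moves": [60,-0.1,-0.2,-5,-0.5,60,-0.1,-0.2,-9,-0.5,60,-0.1,-0.2,-10.8,-0.5,60,-0.1,-0.2,-10.8,-0.5,60,-0.1,-0.2,-10.8,-0.5,0,-0.1,-0.2,-10.8,-0.5,0,-0.1,-0.2,-10.8,-0.5,0,-0.1,-0.2,-10.8,-0.5,0,-0.1,-0.2,-10.8,-0.5,0,-0.1,-0.2,-10.8,-0.5,0,-0.1,-0.2,-10.8,-0.5,0,-0.1,-0.2,-10.8,-0.5,0,-0.1,-0.2,-10.8,-0.5,0,-0.1,-0.2,-7,-0.5,0,-0.1,-0.2,-2,-0.5,0,-0.1,-0.2,0,-0.5,0,-0.1,-0.2,0,-0.5], "squeeze": 80}}

```text
time_s: 22.75
eef_pos: [0.6035, -0.1296, 0.141]
eef_rot: [0.001, 0.047, 0.999, -0.0]
wrist_force: [0.2, 0.2, -2.3]
grip_width: 0.0104
gripper_force: 78.3
```

Run:
```python
from h import *
from cell import ctrl
c=grab('w7');s=ctrl.read_state();print(s["eef_pos"],s["grip_width"],s["wrist_force"])
for x in(.037,-.037):
    p=s["eef_pos"]+np.array([x*np.cos(np.radians(-5.4)),x*np.sin(np.radians(-5.4)),-.027]);print(wp(c,p))
cv2.imwrite("pics/w7b.png",cv2.convertScaleAbs(cv2.resize(c["pixels"][160:440,180:460,::-1],(600,600)),alpha=1.3))
```

```text
[ 0.60291322 -0.12947662  0.13921847] 0.010436646190911792 [-0.20366838 -0.02095376 -2.82327394]
[316.08781571 358.33239893]
[315.70782986 209.01149178]
```

View pics/w7b.png

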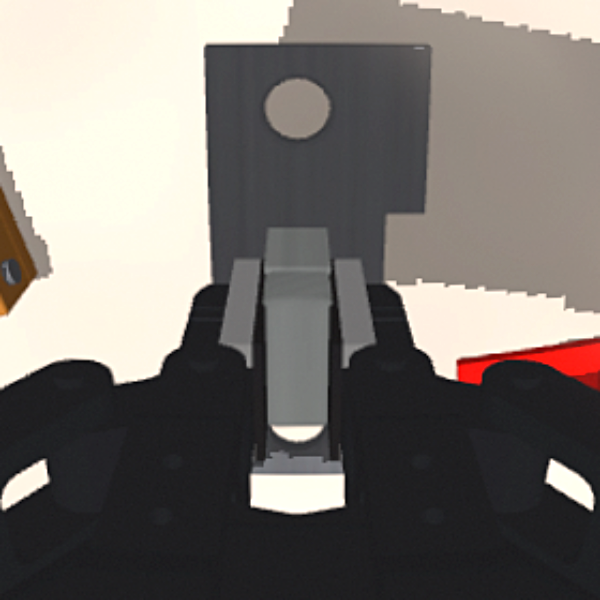

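Run:
```python
from h import *
import pickle
c=pickle.load(open('w7.pkl','rb'));e=np.array([.60291,-.12948,.13922])
a=np.radians(-5.4);M=np.array([[np.cos(a),-np.sin(a)],[np.sin(a),np.cos(a)]])
p=ww(c,318.6,210.4,e[2]-.027);print("near hole in tool-yaw frame mm",(p[:2]-e[:2])@M*1e3)
g=cv2.cvtColor(c["pixels"],cv2.COLOR_RGB2GRAY)[180:240,290:350];m=(g>100).astype(np.uint8)
print(g[30,::6],g[5,::6])
n,l,s,ce=cv2.connectedComponentsWithStats(m);print(s,ce)
```

```text
near hole in tool-yaw frame mm [-36.40303      1.21372982]
[ 54  56  45 108 108 108 107 112  54  56] [53 56 53 55 53 57 54 54 55 57]
[[   0    0   60   60 2971]
 [   0    0   20    1   20]
 [  15   17   29   27  609]] [[29.83338943 29.57960283]
 [ 9.5         0.        ]
 [28.53037767 30.08045977]]
```

{"api": "jog_arm", "payload": {"moves": [0,-4.8,41.8,0,17.8,0,-4.8,41.8,0,17.8,0,-4.8,41.8,0,17.8,0,-4.8,41.8,0,17.8,0,-4.8,41.8,0,17.8,0,-4.8,41.8,0,17.8,0,-4.8,41.8,0,17.8,0,-4.8,41.8,0,17.8,0,-4.8,41.8,0,17.8,0,-4.8,41.8,-4,17.8,0,-4.8,41.8,-6,17.8,0,-4.8,41.8,-6,17.8,0,-4.8,41.8,-6,17.8]}}

```text
time_s: 24.42
eef_pos: [0.5558, 0.2883, 0.0815]
eef_rot: [0.001, -0.108, 0.994, 0.0]
wrist_force: [0.2, 0.7, -2.3]
grip_width: 0.0106
gripper_force: 78.7
```

Run:
```python
from h import *
from cell import ctrl
c=grab('w8');s=ctrl.read_state();e=s["eef_pos"];print(e,s["eef_rot"],s["grip_width"])
for P in([-.037,.032],[-.037,.016]):
    a=np.radians(12.4);print(wp(c,[.5555+P[0]*np.cos(a),.2894+P[0]*np.sin(a),P[1]]))
cv2.imwrite("pics/w8b.png",cv2.convertScaleAbs(cv2.resize(c["pixels"][170:270,260:380,::-1],(720,600),interpolation=3),alpha=1.5))
```

```text
[0.5558638  0.28849356 0.08173833] [ 8.32362171e-04 -1.07672402e-01  9.94186044e-01  2.64852968e-04] 0.010564577252444918
[318.15382977 200.65573541]
[318.12430247 195.08307217]
```

View pics/w8b.png

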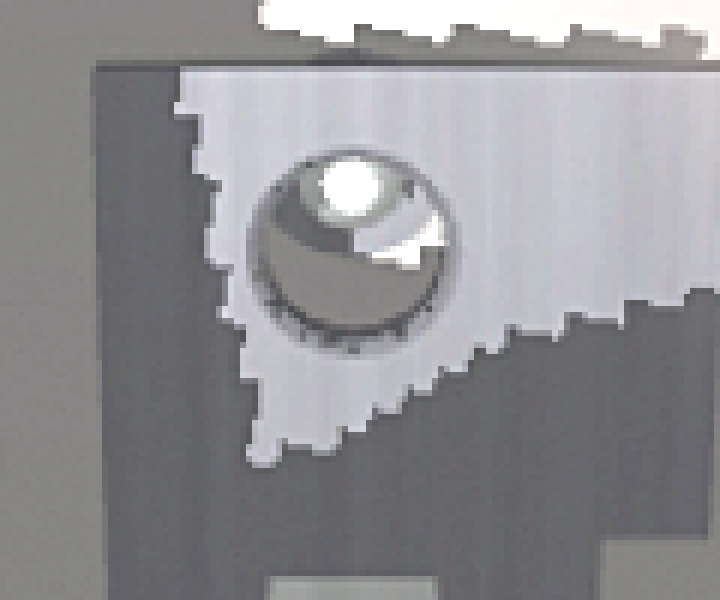

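Run:
```python
from h import *
import pickle
c=pickle.load(open('w8.pkl','rb'))
f=lambda x,y,z:ww(c,260+(x+.5)/6-.5,170+(y+.5)/6-.5,z)
a=np.radians(12.4);M=np.array([[np.cos(a),-np.sin(a)],[np.sin(a),np.cos(a)]])
d=f(350,187,.032)
for z in(.0545,):
    h=f(352,252,z);print(h,d,((d-h)[:2]@M*1e3))
print(2*np.degrees(np.arctan2(.10767,.99419)))
```

```text
[0.51984088 0.28157841 0.0545    ] [0.51943147 0.28135494 0.032     ] [-0.44784807 -0.13034773]
12.36199638867728
```

{"api": "jog_arm", "payload": {"moves": [0,0,0,-1.5,0,0,0,0,-2.2,0,0,0,0,-2.8,0,0,0,0,-3.2,0,0,0,0,-3.3,0,0,0,0,-3.3,0]}}

```text
time_s: 25.22
eef_pos: [0.5553, 0.2886, 0.0493]
eef_rot: [0.0, -0.108, 0.994, 0.0]
wrist_force: [-12.3, -6.7, 19.4]
grip_width: 0.0108
gripper_force: 81.9
```

{"api": "jog_arm", "payload": {"moves": [30,0,0,0,0,30,0,0,0,0,30,0,0,0,0,30,0,0,0,0,30,0,0,5,0,30,0,0,10,0,30,-6,0,10,0,30,-6,0,10,0,30,-6,0,10,0]}}

```text
time_s: 26.35
eef_pos: [0.4954, 0.2886, 0.1475]
eef_rot: [0.0, -0.108, 0.994, 0.0]
wrist_force: [-0.1, 0.2, -0.2]
grip_width: 0.0259
gripper_force: 0.0
```

Run:
```python
from h import *
from cell import ctrl,viewer
c=grab('w9');s=ctrl.read_state();print(s["eef_pos"],s["wrist_force"])
# expected plate outline corners if seated (top z=.021), holes; print local brightness map around near hole and corners
o=np.array([.5555,.2890]);a=np.radians(12.4);M=np.array([[np.cos(a),-np.sin(a)],[np.sin(a),np.cos(a)]])
P=lambda x,y,z:wp(c,np.append(M@[x,y]+o,z)).round(1)
print("corners",[P(x,y,.021) for x,y in((-.05,-.018),(-.05,.026),(.05,-.018),(.05,.026))])
for x in(-.037,.037):
    u,v=P(x,0,.021).astype(int);print("hole",u,v,"tip",P(x,0,.032));g=cv2.cvtColor(c["pixels"],cv2.COLOR_RGB2GRAY);print(g[v-20:v+21:2,u-24:u+25:2])
```

```text
[0.49568092 0.28852554 0.14731666] [ 0.38442923 -0.98428277 -0.29932834]
corners [array([273.5, 245.1]), array([335.7, 245.2]), array([279.2, 362.4]), array([333.4, 362.8])]
hole 299 262 tip [298.3 267.9]
[[ 80  82  82  80  82  82  82  82  81  81  81  81  81  81  81  82  82  82
   82  80  81  81  81  81  81]
 [ 78  60  61  61  63  61  59  61  62  62  61  62  62  62  61  62  62  61
   62  62  63  62  61  61  60]
 [ 70  59  60  60  59  58  60  60  58  60  60  59  58  60  59  59  59  60
   58  58  58  59  58  59  61]
 [ 72  62  65  66  62  61  66  62  63  64  65  64  63  65  63  63  64  64
   63  64  63  63  64  66  65]
 [ 76  62  64  65  64  61  65  62  64  66  64  63  62  64  63  63  63  64
   62  63  63  62  64  64  64]
 [ 74  63  64  65  63  61  65  64  64  65  64  63  63  65  63  63  64  63
   62  64  63  62  63  66  64]
 [ 75  62  65  63  63  61  65  63  63  65  63  57  54  56  56  60  64  64
   62  64  62  62  64  64  65]
 [ 78  63  64  64  62  61  64  63  65  62  62  95 101  99  90  65  59  65
   62  64  63  62  63  65  65]
 [ 79  62  64  64  63  60  65  63  63  59  88 102 101  
[... 2847 characters left out ...]
09 110 105 163 211 207 110  99 109 113
  111 110 110 110 110 111 108]
 [ 30  32  33  20  66 112 106 110 109 110 108 108 169 166  97 110 111 114
  111 111 111 111 110 110 107]
 [ 52  30  32  19  99 110 105 110 108 109 108 105 104 103 106 110 110 114
  111 112 112 111 110 110 107]
 [ 28  32  32  16 139 126 123 126 123 123 120 120 120 119 119 121 121 123
  122 121 120 120 120 121 119]
 [ 30  32  32  24 154 143 142 143 142 142 144 143 143 143 142 144 142 143
  143 143 143 143 142 143 142]
 [ 40  29  31  48 149 142 142 142 142 142 142 142 142 141 141 142 142 141
  142 142 142 142 140 142 141]
 [ 69  26  31  53 145 140 139 140 141 141 140 141 140 140 140 140 140 140
  139 140 140 140 140 141 140]]
```

{"api": "jog_arm", "payload": {"moves": [0,6,0,0,0,0,6,0,0,0,0,6,0,0,0,0,6,0,-4,0,0,6,0,-6,0,0,6,0,-6.8,0,0,6,0,-7.1,0,0,6,0,-7.1,0,0,6,0,-7.1,0]}}

```text
time_s: 27.52
eef_pos: [0.5555, 0.2886, 0.0772]
eef_rot: [0.001, -0.108, 0.994, 0.0]
wrist_force: [0.1, 0.8, 1.1]
grip_width: 0.0001
gripper_force: 0.0
```

No contact at 77 mm, so the bridge top is below about 58 mm. I'll probe a little further.

{"api": "jog_arm", "payload": {"moves": [0,0,0,-0.2,0,0,0,0,-0.3,0,0,0,0,-0.4,0,0,0,0,-0.4,0]}}

```text
time_s: 28.02
eef_pos: [0.5554, 0.2885, 0.074]
eef_rot: [0.0, -0.108, 0.994, 0.0]
wrist_force: [-7.8, -3.9, 16.5]
grip_width: 0.0003
gripper_force: 8.4
```

{"api": "jog_arm", "payload": {"moves": [0,0,0,3,0,0,0,0,8,0,0,-5,-15,15,0,0,-5,-15,15,0,0,-5,-15,15,0,0,-5,-15,15,0,0,-5,-15,15,0]}}

```text
time_s: 28.9
eef_pos: [0.5053, 0.1387, 0.2221]
eef_rot: [0.0, -0.108, 0.994, 0.0]
wrist_force: [-0.5, -0.1, -0.4]
grip_width: 0.0002
gripper_force: 0.0
```

Run:
```python
from h import *
c=grab('w10')
h=cv2.cvtColor(c["pixels"],cv2.COLOR_RGB2HSV)
o=np.array([.5555,.2890]);a=np.radians(12.4);M=np.array([[np.cos(a),-np.sin(a)],[np.sin(a),np.cos(a)]])
u0,v0=wp(c,np.append(M@[0,-.086]+o,.03));print(u0,v0)
m=((h[:,:,0]<30)&(h[:,:,1]>170)&(h[:,:,2]>60)).astype(np.uint8)
n,l,s,ce=cv2.connectedComponentsWithStats(m)
for i in range(1,n):
    if s[i,4]>150:
        ys,xs=np.where(l==i);P=np.array([(ww(c,x,y,.034)[:2]-o)@M for x,y in zip(xs,ys)])*1e3
        print(s[i],ce[i].round(),"nest-frame min/max mm",np.percentile(P,1,0).round(),np.percentile(P,99,0).round(), c["pixels"][ys[0],xs[0]])
```

```text
369.9945781814739 298.11025249964695
[  0 196  15  67 554] [  5. 232.] nest-frame min/max mm [-108. -516.] [ -32. -488.] [76 47 19]
[ 359  239   30   72 1913] [373. 274.] nest-frame min/max mm [-58. -97.] [ 10. -72.] [87 43 22]
[360 319  26  21 366] [374. 328.] nest-frame min/max mm [ 21. -93.] [ 42. -70.] [153 108  34]
[ 108  324   77   45 1797] [139. 346.] nest-frame min/max mm [  39. -367.] [  89. -278.] [104  18  16]
```

```bash
python3 -c "
from cell import ctrl
print(ctrl.finish_job())"
```

```text
the job is handed in; nothing more can be done
None
```

The kit is made up and handed in at about 29 s of robot time. The wide-hole template is down over both dowels, the carbon holder, buffer block and scraper are in their nests, and I never gripped the other template or the empty holder. The hand-in returned no verdict.

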